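# Close the large tomato slicer

### The arm

A 6-joint arm with a two-finger parallel gripper is mounted at the origin on a cart in front of the work surface, level with it; the furniture and walls round the work are solid. World frame = base frame: x ahead of the robot, y to its left, z up, the work surface at z = 0. Lengths are in m, angles in rad, forces in N, time in s.
With the tool pointing down it reaches from about 0.275 to 1 m from the base axis. Payload 8.4 kg.
Tool frame: the origin (TCP) lies on the centre line of the jaws, within the pads' length; the fingertips stand 17 mm ahead of it and the grasp point (between the pads) lies 2 mm behind it (bot.tcp_to_tips is the y of the fingertips in the tool frame, in m); y points along the fingers, z is the direction in which the jaws open and shut, and the axes are right-handed (so a half turn about y gives the same grasp; the last joint's range is limited). The gripper opens to 85 mm and grips with 20 to 120 N. Pads are 22 mm wide; open, the fingers measure 114 mm over their backs; the gripper's body (76 mm by 85 mm) begins 54 mm behind the grasp point. The pads swing forward as they close: fully open they stand 13 mm farther back than shut.
Start: joints at [1.159, 0.353, 1.633, -0, 1.155, -0.002], TCP at [0.249, 0.573, 0.248] pointing down, gripper open.
Joint ranges: [-2.63, 2.63], [-0.92, 2.1], [0.06, 2.66], [-1.3, 4.44], [0, 2.69], [-3.02, 3.02]. Speed limits (rad/s): [2.22, 2.22, 2.79, 3.14, 3.14, 3.14].

### API

Orientations are given as a unit quaternion [x, y, z, w].
In Python, from workcell import bot, hand, kinematics, get_obs, vision, hand_in gives the robot as it stands. The module is installed in compiled form; this text tells all that it offers. Calls block until the motion is done:
- bot.reach(position, orientation): joint-space move of the TCP to a pose.
- bot.servo_line(position, ori=None, velocity=0.15): straight line of the TCP; ori=None keeps the orientation; velocity is the mean speed in m/s.
- bot.goto_joints(angles): joint-space move.
- hand.move_gripper(opening, strength=None): finger opening in m; strength is the grip in N (None keeps the last); returns when the fingers have stopped.
- bot.dwell(seconds).
- kinematics.solve_ik(position, orientation): joint angles nearest the present ones, or None.
- get_obs(): the state.
- vision.read_camera(name): name is "side" or "top" or "wrist"; returns a dict with "frame" (400x640x3 uint8, red, green, blue), "intrinsics" (3x3 intrinsics, pixels), "view" (4x4, takes a point from world to camera coordinates). Camera axes: x right, y down, z forward; pixel columns grow to the right and rows downward; lengths in m; the calibration is good to about 2 mm. A picture is of the moment at which its call begins. There is no depth.
A pose or a line that the arm cannot do raises bot.IKError and nothing moves.
- hand_in(): hands the job in, once; it reports no verdict.
The state is a dict: "time_s": time; "joint_pos": joint angles; "joint_vel": joint speeds; "joint_efforts": joint torques, N m; "position": TCP position; "orientation": TCP orientation; "wrist_force": force on the tool from outside, world axes, zero at the start; "ft_torque": the same for the moment, N m; "gripper_width": finger opening in m.
Only numpy, scipy, OpenCV 4.12 (cv2) and the standard library are available. Lean on these libraries where they do the work, as an engineer would, in place of code of your own. Each camera call takes 0.05 s, during which the arm holds its last target. There are 200 camera calls.

### The job

Service is over. On the larger of the two hand slicers, slide the pusher by its upright knob all the way along the rods until it is fully home against the blade frame, so that the blades are covered, and let go. Leave the pusher of the smaller slicer where it is.

Things in the scene. Friction and masses are not known exactly. Their poses are not given: they have to be found in the camera images.
- large_slicer: Larger of two alike hand slicers: base plate 295 x 150 mm (x -155 to +140), fixed to the table; blade frame 92 mm high across one end (x +110 to +126), rear block 53 mm high across the other, two rods with a white pusher between. Origin: on the table, on the slicer's middle line; x level along the rods to the blade frame, z up. Knob axis: y 0, x = -100 mm + large_pusher.
- large_knob (a point): Middle of the round black upright knob on the large slicer's pusher: 30 mm in diameter, 80 to 130 mm above the table (this point at 105 mm), on a thinner neck. The pusher's face plate, 80 mm high, and then the blade frame stand ahead of it, the plate's back 46 mm from the knob's axis; all else on the pusher is lower than 55 mm. Axes as the slicer's.
- large_pusher (a joint): Slide of the large slicer's pusher in m: 0 = fully back at the rear block, 0.150 = fully home against the blade frame (end stop). It grows along the slicer's x axis, towards the blade frame. It rubs with 2 to 4 N, has no spring and stays where it is left.
- small_knob (a point): Middle of the knob (26 mm in diameter, 80 to 130 mm above the table, this point at 105 mm) on the pusher of the smaller slicer, a fixed machine of the same form with a base plate 240 x 100 mm and a blade frame 76 mm high. To be left where it is.

How it is judged:
By the outcome, as a careful person would: the job done as asked, in the order asked, and still so for the second after the job is handed in, with the robot touching nothing.
It also fails if it takes over 32 s, if anything falls off the work surface, if the arm or the gripper's body presses on something with over 40 N, if the wrist force passes 120 N, or if a joint passes its speed limit or range.

## Working session

There is one attempt and no reset: what is moved stays moved. The work goes in short steps, each a Python script; the robot and the scene stay as the last script left them, time stands still between calls to the robot, and variables do not carry over. Pictures are saved under pics/ and viewed, about 8 in all and at most 12, crops included, and the job is handed in when it is done.

```bash
mkdir -p pics; cat > h.py <<'E'
import numpy as np, cv2
from workcell import bot, hand, kinematics, get_obs, vision, hand_in
def snap(n,f):
    c=vision.read_camera(n); cv2.imwrite('pics/'+f,c['frame'][:,:,::-1]); np.savez('pics/'+f[:-4],**c); return c
def ray(c,px,z):
    K=np.array(c['intrinsics']);V=np.array(c['view']);R=V[:3,:3];o=-R.T@V[:3,3]
    d=R.T@np.linalg.solve(K,[px[0],px[1],1.]); return o+d*(z-o[2])/d[2]
def proj(c,p):
    K=np.array(c['intrinsics']);V=np.array(c['view']);q=K@(V[:3,:3]@np.array(p)+V[:3,3]);return q[:2]/q[2]
E
python3 - <<'E'
from h import *
for n in ('top','side'):
    c=snap(n,n+'1.png'); V=c['view'];print(n,-V[:3,:3].T@V[:3,3])
o=get_obs();print(o['time_s'],o['orientation'],o['position'],o['wrist_force'])
E
```

```text
top [ 0.34786339 -0.00977835  1.33856918]
side [ 0.10852127 -0.91210278  0.83391215]
0.1 [ 0.69277027 -0.1439867   0.14379384 -0.69185296] [0.24886319 0.57284377 0.24761039] [ 0.71952576 -0.74885681  0.25080164]
```

View pics/top1.png

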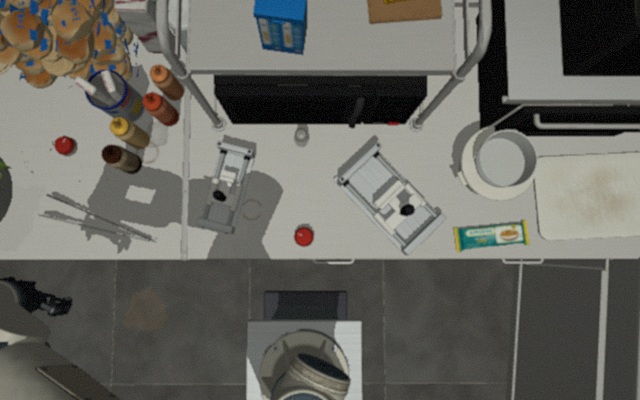

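View pics/side1.png

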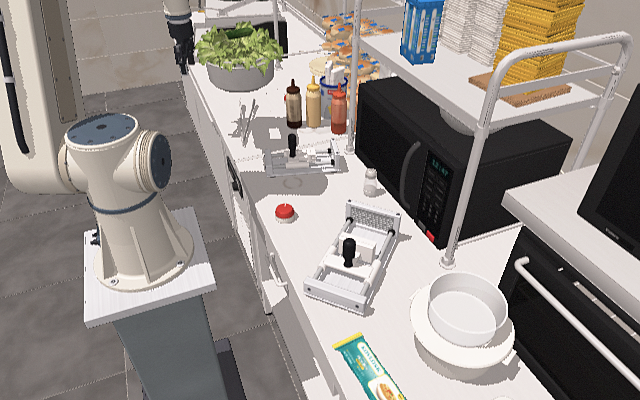

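Top view: the large slicer is at about (390,195), with its knob at (407,210) and the blade frame at upper left (360,160). The small slicer's knob is at (219,195). In the side view the large knob is at (349,250) and the blade frame at (372,215), and a rack post and a microwave stand behind.

```bash
python3 - <<'E'
from h import *
T=dict(np.load('pics/top1.npz'));S=dict(np.load('pics/side1.npz'))
def blob(c,x0,x1,y0,y1):
    m=(c['frame'][y0:y1,x0:x1].max(2)<50).astype(np.uint8)
    n,l,s,ce=cv2.connectedComponentsWithStats(m);i=1+np.argmax(s[1:,4]);print(s[i]+[x0,y0,0,0,0],ce[i]+[x0,y0]);return ce[i]+[x0,y0]
a=blob(T,390,425,195,225);b=blob(S,335,365,235,270)
for z in(.08,.105,.13):print(z,ray(T,a,z),ray(S,b,z))
# two-ray closest
P=np.array([ray(T,a,0),ray(T,a,.2)]);Q=np.array([ray(S,b,0),ray(S,b,.2)])
u=P[1]-P[0];v=Q[1]-Q[0];t=np.linalg.lstsq(np.c_[u,-v],Q[0]-P[0],rcond=None)[0];print(P[0]+t[0]*u,Q[0]+t[1]*v)
for px in((338,180),(378,139),(440,213),(404,250)):print(px,ray(T,px,0.01),ray(T,px,.092))
im=T['frame'][125:265,325:455,::-1];cv2.imwrite('pics/c1.png',cv2.resize(im,None,fx=4,fy=4,interpolation=cv2.INTER_CUBIC))
E
```

```text
[401 205  13  10 102] [406.87254902 209.67647059]
[343 238  13  29 281] [348.48042705 251.75088968]
0.08 [ 0.45257295 -0.27768187  0.08      ] [ 0.45748749 -0.25903086  0.08      ]
0.105 [ 0.45049302 -0.27236028  0.105     ] [ 0.44591564 -0.28068696  0.105     ]
0.13 [ 0.44841309 -0.26703869  0.13      ] [ 0.4343438  -0.30234306  0.13      ]
[ 0.45115876 -0.27406359  0.0969981 ] [ 0.44972447 -0.27355894  0.09677135]
(338, 180) [ 0.54309805 -0.0981232   0.01      ] [ 0.53104806 -0.09267051  0.092     ]
(378, 139) [ 0.66177273 -0.21367421  0.01      ] [ 0.64239808 -0.20108965  0.092     ]
(440, 213) [ 0.44890456 -0.38639334  0.01      ] [ 0.44266825 -0.36314846  0.092     ]
(404, 250) [ 0.34483685 -0.28221275  0.01      ] [ 0.34502365 -0.26539795  0.092     ]
```

View pics/c1.png

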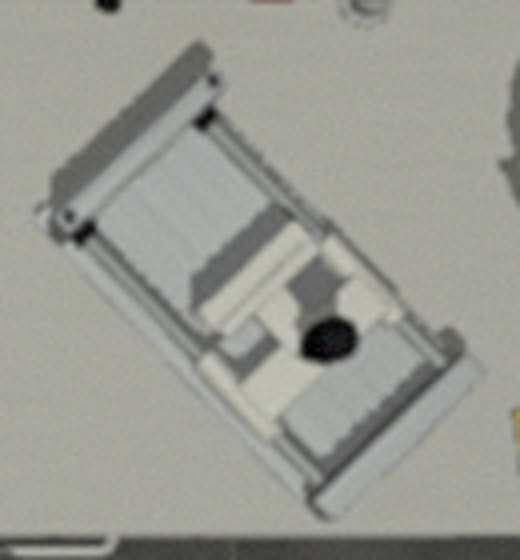

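The crop (4x, offset 325,125) shows the blade frame's top strip from (57,222) to (212,85), the rear block's top face centred near (400,430), and the knob at (329,340). Next I get the axis from these and check it against the given sizes.

```bash
python3 - <<'E'
from h import *
T=dict(np.load('pics/top1.npz'))
r=lambda x,y,z:ray(T,(x/4+325-.4,y/4+125-.4),z)
f1,f2=r(57,222,.092),r(212,85,.092); b1,b2=r(318,500,.053),r(472,355,.053); o1,o2=r(325,517,.053),r(485,367,.053)
F=(f1+f2)/2;B=(b1+b2)/2;k=np.array([.4503,-.2725,.105])
print('frame w',np.linalg.norm(f1-f2),'rear w',np.linalg.norm(b1-b2))
d=(F-B)[:2];L=np.hypot(*d);print('F',F,'B',B,'L',L)
print('yaw line',np.degrees(np.arctan2(d[1],d[0])))
for p,q in((f1,f2),(b1,b2),(o1,o2)):
    e=(q-p)[:2];print('yaw perp',np.degrees(np.arctan2(e[0],-e[1])))
u=d/L;n=np.array([-u[1],u[0]])
print('knob along from F',(k[:2]-F[:2])@u,'lateral',(k[:2]-F[:2])@n,'=> pusher',.118+(k[:2]-F[:2])@u+.1)
for a,b in(((75,250),(310,495)),((205,120),(440,350))):
  for z in (.03,):
    e=(r(*a,z)-r(*b,z));print('rod yaw',np.degrees(np.arctan2(e[1],e[0])))
# small slicer knob baseline
m=(T['frame'][180:210,205:235].max(2)<50);ys,xs=np.nonzero(m);print('small',xs.mean()+205,ys.mean()+180,ray(T,(xs.mean()+205,ys.mean()+180),.115))
E
```

```text
frame w 0.14004705428593192 rear w 0.14600549162088267
F [ 0.57722503 -0.14733942  0.092     ] B [ 0.39534216 -0.32750617  0.053     ] L 0.25601062408559977
yaw line 44.72841979531114
yaw perp 41.55077282866994
yaw perp 42.50673189233093
yaw perp 42.34829859223007
knob along from F -0.17825536073193396 lateral 0.0004027356860837551 => pusher 0.03974463926806604
rod yaw 43.379179686506355
rod yaw 44.88443434251476
small 219.0 195.48936170212767 [0.48695187 0.21872498 0.115     ]
```

Measured: yaw about 44°, pusher about 0.040 m, knob at (0.450, -0.2725), with a lateral offset of about 0. The sizes agree with those given. I'll hover above the knob with the jaws opening along the rods and take a closer look.

```bash
cat >> h.py <<'E'
from scipy.spatial.transform import Rotation as Ro
YAW=np.radians(44.); U=np.array([np.cos(YAW),np.sin(YAW),0])
def ori(s):
    z=s*U;y=np.array([0,0,-1.]);return Ro.from_matrix(np.c_[np.cross(y,z),y,z]).as_quat()
E
python3 - <<'E'
from h import *
k=np.array([.4505,-.2725,0]);best=[]
for s in(1,-1):
    a=kinematics.solve_ik(k+[0,0,.25],ori(s));b=kinematics.solve_ik(k+.11*U+[0,0,.105],ori(s))
    print(s,np.round(a,2) if a is not None else a,np.round(b,2) if b is not None else b)
    if a is not None and b is not None: best.append((abs(a[5]),s))
s=min(best)[1];print(s);bot.reach(k+[0,0,.25],ori(s))
c=snap('wrist','w1.png');o=get_obs();print(o['time_s'],o['position'],o['wrist_force'],proj(c,k+[0,0,.13]),proj(c,k+[0,0,.13]+.06*U))
E
```

```text
1 [-0.55  0.2   1.84 -0.    1.1  -1.31] [-0.36  0.44  1.88 -0.    0.83 -1.13]
-1 [-0.55  0.2   1.84 -0.    1.1   1.83] [-0.36  0.44  1.88 -0.    0.83  2.02]
1
3.2 [ 0.45083294 -0.27200444  0.24996085] [-1.21135511 -0.2311654   0.4814394 ] [319.89020601 196.36698561] [388.25824445 196.40845886]
```

View pics/w1.png

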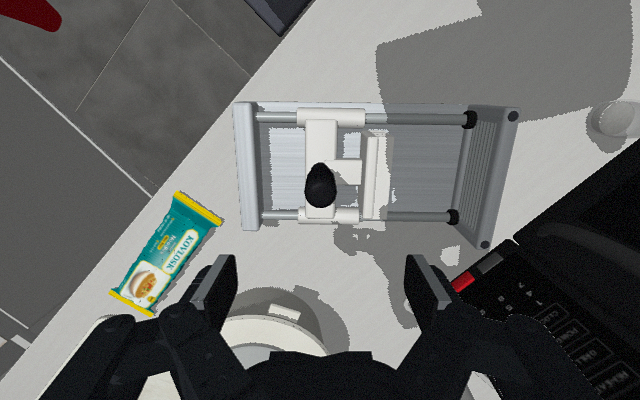

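The wrist view shows the knob top at about (321,195), against a predicted (320,196). The rods are level in the image, at rows 118 and 216, so the 44° yaw holds. I'll go down with the jaws open, close them to a loose cage, and push until the end stop is felt.

```bash
python3 - <<'E'
from h import *
c=dict(np.load('pics/w1.npz'))
for a,b in(((258,118),(466,119)),((258,215.5),(450,217))):
    e=(ray(c,b,.04)-ray(c,a,.04));print('yaw',np.degrees(np.arctan2(e[1],e[0])))
k=np.array([.4505,-.2725,0]); q=ori(1)
bot.servo_line(k+[0,0,.106],q,velocity=.1)
o=get_obs();print('down',o['time_s'],o['position'],o['wrist_force'])
hand.move_gripper(.036,20)
f0=np.array(get_obs()['wrist_force']);print('cage',get_obs()['gripper_width'],f0)
s=0
while s<.135:
    s+=.02 if s<.09 else .004
    bot.servo_line(k+s*U+[0,0,.106],q,velocity=.08 if s<.095 else .05)
    o=get_obs();f=np.array(o['wrist_force'])-f0
    print(round(s,3),round((o['position']-k)@U,4),'f',round(f@U,1),round(np.linalg.norm(f),1))
    if f@U<-14: break
c=snap('wrist','w2.png');print(o['time_s'])
E
```

```text
yaw 43.76194560949798
yaw 43.55344998105702
down 4.7917 [ 0.45086012 -0.27274553  0.10656346] [-0.42237902 -0.48022251  0.69800188]
cage 0.03565289490266249 [ 0.27599717 -0.46726628 -0.36286837]
0.02 0.0207 f 0.7 1.6
0.04 0.0403 f 1.0 1.3
0.06 0.0603 f -0.2 1.1
0.08 0.0803 f 0.0 0.7
0.1 0.1005 f 0.3 1.2
0.104 0.1043 f 0.2 0.3
0.108 0.1083 f 0.6 1.4
0.112 0.1123 f 0.3 0.6
0.116 0.1137 f -16.1 16.7
8.475
```

View pics/w2.png

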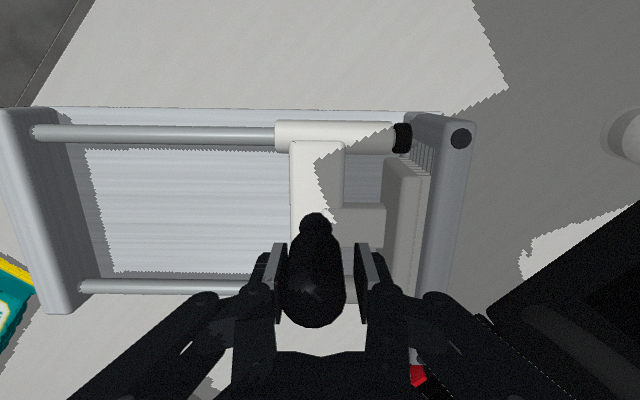

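The pusher met a stop at TCP travel of about 0.113 m, which with the cage slack is about 0.151 on the slide, with 16 N of force. In the picture the sleeve touches the black bumper at (402,137) and the plate is against the frame. I'll press slightly more to confirm, then release and check.

```bash
python3 - <<'E'
from h import *
k=np.array([.4505,-.2725,0]); q=ori(1)
bot.servo_line(k+.118*U+[0,0,.106],q,velocity=.05);bot.dwell(.3)
o=get_obs();print('press',(o['position']-k)@U,o['wrist_force'])
bot.servo_line(k+.1115*U+[0,0,.106],q,velocity=.05)
hand.move_gripper(.06)
o=get_obs();print('free',o['gripper_width'],o['wrist_force'])
bot.servo_line(k+.1115*U+[0,0,.26],q,velocity=.12)
w=snap('wrist','w3.png')
bot.servo_line(np.array([.36,-.13,.28]),q,velocity=.15);bot.dwell(.2)
T=snap('top','top2.png');o=get_obs();print(o['time_s'],o['wrist_force'])
f=T['frame'];m=(f[180:210,205:235].max(2)<50);ys,xs=np.nonzero(m);print('small',xs.mean()+205,ys.mean()+180)
print('exp knob',proj(T,k+.11*U+[0,0,.115]))
cv2.imwrite('pics/c2.png',np.hstack([cv2.resize(w['frame'],(400,250)),cv2.resize(f[110:260,190:430],(400,250))])[:,:,::-1])
E
```

```text
press 0.11398069773131844 [-14.54048028 -19.85462033   6.31663357]
free 0.06030784670523739 [ 0.24983551 -0.72662905  0.67743964]
12.825 [-0.33062679  0.27853023 -0.56479836]
small 219.0609756097561 195.26829268292684
exp knob [378.0292523  179.26840729]
```

View pics/c2.png

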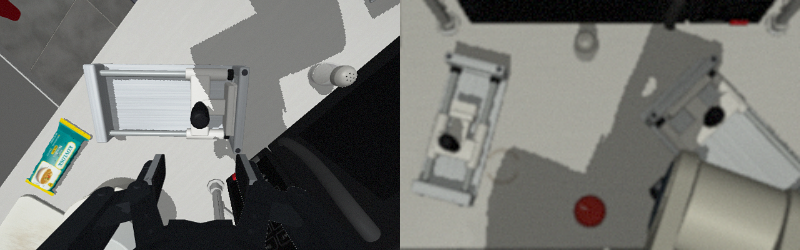

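The pusher is home: the knob is at about (378,180) in the top view, against an expected (378,179), and the pusher's sleeves are on the bumpers. The small slicer's knob hasn't moved, and the arm is clear.

```bash
python3 -c "
from h import *
hand_in()"
```

```text
the job is handed in; nothing more can be done
```

I slid the large slicer's pusher fully home against its blade frame and let go. I closed the jaws loosely round the knob and pushed along the rods (about 44° from the robot's x axis). I then opened the jaws, moved the arm clear and handed the job in at about 12.8 s.

- **End stop:** the pusher went from about 0.040 m to the stop. A further press to about 25 N moved it less than 0.5 mm.
- **Final position:** in the last top view the knob was at about (378,180), against (378,179) expected for fully home. The wrist picture after release shows the pusher's sleeves on the bumpers.
- **Small slicer:** its knob stayed within 0.3 px of where it started.
- **Arm:** the wrist force was back to noise level (under 1 N) after I moved clear.

No check failed. The one disagreement was in the slicer's yaw: the first top view gave 41.5 to 45°, and the wrist view later gave 43.6 to 43.8°. I used 44°, which the loose grip allowed for.

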